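# Check the probe thermometer on the guarded check pad

## Robot

A 7-joint arm with a two-finger parallel gripper is mounted at the origin on a cart in front of the work surface, level with it; the furniture and walls round the work are solid. World frame = base frame: x ahead of the robot, y to its left, z up, the work surface at z = 0. Lengths are in m, angles in rad, forces in N, time in s.
With the tool pointing down it reaches from about 0.425 to 0.925 m from the base axis. Payload 6.8 kg.
Tool frame: the origin (TCP) lies on the front face of the gripper's body, between the roots of the fingers; the fingertips stand 73 mm ahead of it and the grasp point (between the pads) lies 54 mm ahead of it (env.nose_length is the distance from the TCP to the fingertips, in m); z points along the fingers, y is the line along which they close (so a half turn about z gives the same grasp; the last joint's range is limited). The gripper opens to 85 mm and grips with 20 to 120 N. Pads are 22 mm wide; open, the fingers measure 114 mm over their backs; the gripper's body (76 mm by 85 mm) begins 54 mm behind the grasp point. The pads swing forward as they close: fully open they stand 13 mm farther back than shut.
Start: joints at [-1.379, 0.477, 0.022, 1.555, -0.011, 1.109, -0.083], TCP at [0.199, 0.645, 0.304] pointing down, gripper open.
Joint ranges: [-2.96, 2.96], [-0.34, 2.1], [-1.41, 1.46], [0.24, 2.44], [-1.37, 4.51], [0.17, 1.92], [-2.96, 2.96]. Speed limits (rad/s): [2.39, 2.39, 3.14, 3.14, 3.14, 3.14, 3.14].

## Interface

Orientations are given as a unit quaternion [w, x, y, z].
In Python, from cell import env, kin, camera, calibration, job gives the robot as it stands. The module is installed in compiled form; this text tells all that it offers. Calls block until the motion is done:
- env.reach(position, orientation): joint-space move of the TCP to a pose.
- env.movel(position, velocity=0.15, rot=None, stop_force=None): straight line of the TCP; rot=None keeps the orientation; velocity is the mean speed in m/s. With stop_force (N) it stops when the force on the tool has changed by that much, and returns True; else False.
- env.goto_joints(angles): joint-space move.
- env.grip(opening, f_grip=None): finger opening in m; f_grip is the grip in N (None keeps the last); returns when the fingers have stopped.
- env.dwell(seconds).
- kin.inverse_kinematics(position, orientation): joint angles nearest the present ones, or None.
- env.get_state(): the state.
- camera(name): name is "scene" or "top" or "wrist"; returns (picture, depth): 384x512x3 uint8, blue, green, red; 384x512 float32, m along the optical axis (not along the pixel's ray), 0 where there is no reading.
- calibration(name): a dict with "fx", "fy", "cx", "cy" (pixels), "rvec" (rotation vector, rad) and "tvec" (3), from world to camera coordinates, as OpenCV has them. Camera axes: x right, y down, z forward; pixel columns grow to the right and rows downward; lengths in m; the calibration is good to about 2 mm. A picture is of the moment at which its call begins: read the wrist's pose just before it. calibration takes no time and is no camera call; for the wrist camera it gives the pose at the moment of the call.
A pose or a line that the arm cannot do raises env.PlanningError and nothing moves.
- job.job_done(): hands the job in; it is judged then, once.
The state is a dict: "time": time; "qpos": joint angles; "joint_velocities": joint speeds; "joint_torque": joint torques, N m; "tcp_pos": TCP position; "orientation": TCP orientation; "force": force on the tool from outside, world axes, zero at the start; "torque": the same for the moment, N m; "opening": finger opening in m; "gripper_force": force on a finger pad.
Only numpy, scipy, OpenCV 4.12 (cv2) and the standard library are available. Lean on these libraries where they do the work, as an engineer would, in place of code of your own. Each camera call takes 0.05 s, during which the arm holds its last target. There are 200 camera calls.

## Task

Slide the guard of the sloping check block fully open, then take the probe thermometer out of its stand by its head. Set the tip of its needle inside the ring on the uncovered pad, with the needle square to the sloping pad, and press lightly so that the sprung pad sinks a little but is not driven to its stop. Finish while still holding the probe steadily there: do not let go or put it down. Leave the other things on the table where they are.

Things in the scene. Friction and masses are not known exactly. Their poses are not given: they have to be found in the camera images.
- guard_grip (a point): Top middle of the guard's grip: an upright black bar, 44 mm long up the slope, 14 mm thick along the track, 26 mm tall, on the middle of the guard (aluminium sheet 88 x 96 mm, its top 7 mm above the deck). This point is 33 mm above the deck. Axes: x up the slope, y along the track in the opening direction (left seen from the front), z out of the deck, square to it.
- guard (a joint): Travel of the guard along the track: 0 m shut (centred over the pad), 0.100 m fully open (at its stop); it may start a little ajar. Friction about 1.5 N; it stays where it is left.
- pad_spot (a point): Centre of the top face of the sprung pad, a steel disc of 32 mm diameter, flush with the sloping deck when free, hidden under the guard while that is shut. A dark ring of 16 mm inner diameter is drawn round it. Axes as guard_grip: z is the pad's outward normal. The point moves with the pad.
- pad (a joint): How far the pad is pressed in along its normal: 0 m free, 0.010 m at its stop. A spring carries it: 0.8 N starts it moving, then 0.4 N more per mm (4.8 N at the stop).
- probe: Probe thermometer, about 45 g: white head 26 mm wide (x), 52 mm long (y from 28 to 80 mm), 21 mm thick (z from 0 to 21 mm), with a needle of 3.6 mm diameter out of its lower end; y runs from the needle's tip to the head. At the start it hangs upright, needle down, in its stand; lift it 120 mm to clear the needle. Origin: on the back face, 28 mm below the head.
- probe_head (a point): Middle of the top end of the probe's head (about 170 mm above the table in the stand); axes as probe.
- probe_tip (a point): Tip of the needle, 163 mm from the top end of the head, on the probe's long axis; axes as probe (y points from the tip to the head).
- probe_stand: The probe's stand, fixed: steel foot 90 x 90 mm, white top plate 80 x 70 mm with its top 126 mm above the table. Over its middle the probe's head stands in a pocket 8 mm deep with 1.5 mm of play all round; 44 mm of the head show above the plate. A small plate 25 mm above the table guides the needle loosely. Origin under the middle of the foot.
- twist_timer: Bystander: round kitchen timer, 68 mm across, 40 mm tall; origin under its middle.
- tally_counter: Bystander: hand tally counter, 52 x 55 x 34 mm; origin under its middle.
- check_block: Folded steel desk fixed to the table, 130 mm deep (x, front to back), 240 mm wide (y, to the left seen from the front); origin under its middle. Its deck slopes by 0.35 rad, rising to the back: front edge 35, centre 55, back edge 76 mm above the table. Two tracks along y on the deck carry the guard; the sprung pad lies 55 mm right of the deck's centre.
There are look-alikes about, which are no part of the job. Of the things like the probe, leave any that is blue; of the rest the larger one is meant.

How it is judged:
By the outcome, as a careful person would: the job done as asked, in the order asked, and still so for the second after the job is handed in, while the arm keeps its last pose, push and grip.
It also fails if it takes over 67 s, if anything falls off the work surface, if the arm or the gripper's body presses on something with over 40 N, if the wrist force passes 120 N, or if a joint passes its speed limit or range.

## Working session

There is one attempt and no reset: what is moved stays moved. The work goes in short steps, each a Python script; the robot and the scene stay as the last script left them, time stands still between calls to the robot, and variables do not carry over. Pictures are saved under pics/ and viewed, at most 10 in all, crops included, and the job is handed in when it is done.

```bash
mkdir -p pics; cat > h.py <<'E'
import numpy as np, cv2
from scipy.spatial.transform import Rotation as R
from cell import env,kin,camera,calibration,job
def cloud(name):
    c=calibration(name); im,d=camera(name)
    v,u=np.mgrid[:d.shape[0],:d.shape[1]]
    P=np.dstack([(u-c['cx'])/c['fx']*d,(v-c['cy'])/c['fy']*d,d])
    M=cv2.Rodrigues(np.array(c['rvec'],float))[0]
    W=(P-np.array(c['tvec']).ravel())@M
    W[d<=0]=np.nan
    return im,d,W
def quat(Rm):
    q=R.from_matrix(Rm).as_quat(); return [q[3],q[0],q[1],q[2]]
E
python3 - <<'E'
from h import *
for n in("scene","top"):
    im,d,W=cloud(n); np.savez(f"{n}.npz",im=im,W=W); cv2.imwrite(f"pics/{n}.png",im)
    c=calibration(n);print(n,c, -cv2.Rodrigues(np.array(c['rvec'],float))[0].T@np.array(c['tvec']).ravel())
s=env.get_state();print(s['time'],s['tcp_pos'],s['orientation'],s['opening'])
E
```

```text
scene {'fx': 361.36109752016097, 'fy': 361.36109752016097, 'cx': 256.2688521909825, 'cy': 198.1080949951308, 'rvec': array([ 1.14444147, -2.0080857 ,  1.24457893]), 'tvec': array([0.27946557, 0.32383936, 0.57599697])} [-0.17037539  0.43353114  0.54568161]
top {'fx': 401.6041143752022, 'fy': 401.6041143752022, 'cx': 256.13333662971417, 'cy': 188.91517764337573, 'rvec': array([ 2.16456989, -2.16556477,  0.11798787]), 'tvec': array([0.02428233, 0.53725378, 1.14520321])} [0.40922923 0.02366775 1.19695151]
0.1 [0.19924027 0.64450268 0.30302772] [-5.75253761e-05  1.49333892e-01  9.88786496e-01 -8.06206269e-04] 0.08546127814550537
```

View pics/scene.png

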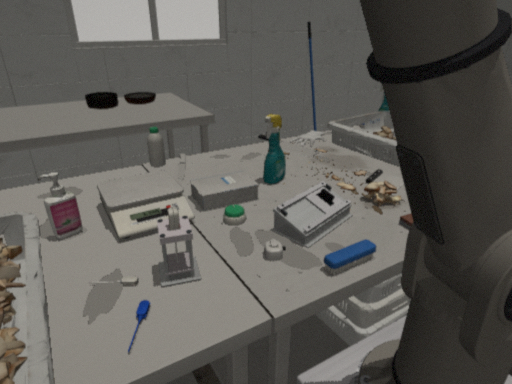

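View pics/top.png

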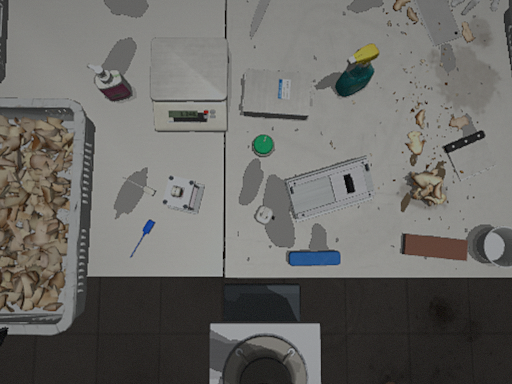

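The block is at about (330,188) in the top view, with the black grip at (350,184). Probe-like things in the top view:
- White probe in the stand at (178,193)
- Small white one lying at (145,187)
- Blue one at (147,228)

The one in the stand fits: it is not blue and looks larger. I'll confirm that in an enlarged crop.

```bash
python3 - <<'E'
from h import *
t=np.load("top.npz");s=np.load("scene.npz")
a=cv2.resize(t['im'][150:265,115:215],None,fx=4,fy=4,interpolation=2)[:460]
b=cv2.resize(t['im'][140:255,275:385],None,fx=3.6,fy=3.6,interpolation=2)
b=cv2.copyMakeBorder(b,0,460-b.shape[0],0,0,0)
cv2.imwrite("pics/crop1.png",np.hstack([a,b])[:, :800])
print(a.shape,b.shape)
a=cv2.resize(s['im'][195:355,80:210],None,fx=3.4,fy=3.4,interpolation=2)
b=cv2.resize(s['im'][180:245,265:360],None,fx=3.6,fy=3.6,interpolation=2)
b=cv2.copyMakeBorder(b,0,a.shape[0]-b.shape[0],0,0,0)
cv2.imwrite("pics/crop2.png",np.hstack([a,b]))
# deck points & grip
W=t['W'];im=t['im']
for p in [(350,184),(330,188),(300,190),(370,175),(310,180),(178,192),(180,187),(192,195),(178,205),(170,185)]:
    print(p,W[p[1],p[0]].round(4),im[p[1],p[0]])
E
```

```text
(460, 400, 3) (460, 396, 3)
(350, 184) [ 0.5448 -0.2377  0.0854] [34 32 30]
(330, 188) [ 0.5369 -0.1872  0.0558] [146 147 143]
(300, 190) [ 0.5304 -0.1005  0.0631] [141 140 137]
(370, 175) [ 0.5741 -0.3022  0.0577] [136 136 133]
(310, 180) [ 0.5566 -0.1269  0.0813] [126 125 125]
(178, 192) [0.5138 0.2245 0.1717] [153 156 154]
(180, 187) [nan nan nan] [118 116 118]
(192, 195) [0.5191 0.2107 0.0334] [119 115 121]
(178, 205) [0.4835 0.2326 0.1268] [160 156 155]
(170, 185) [0.5376 0.2558 0.1238] [160 158 156]
```

View pics/crop1.png

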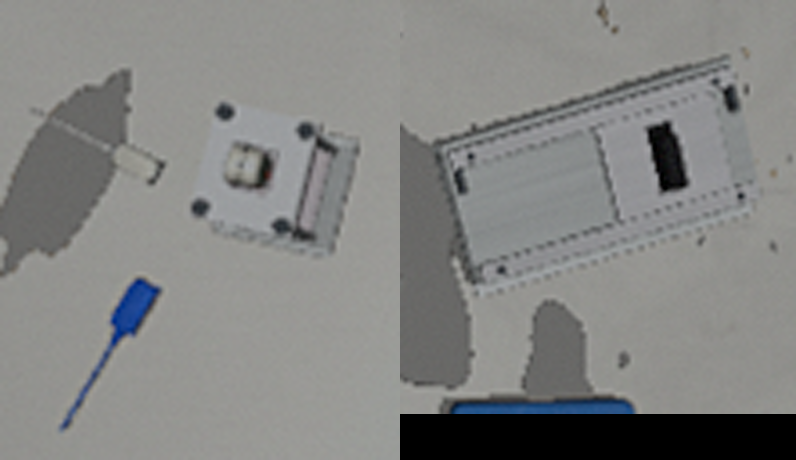

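View pics/crop2.png

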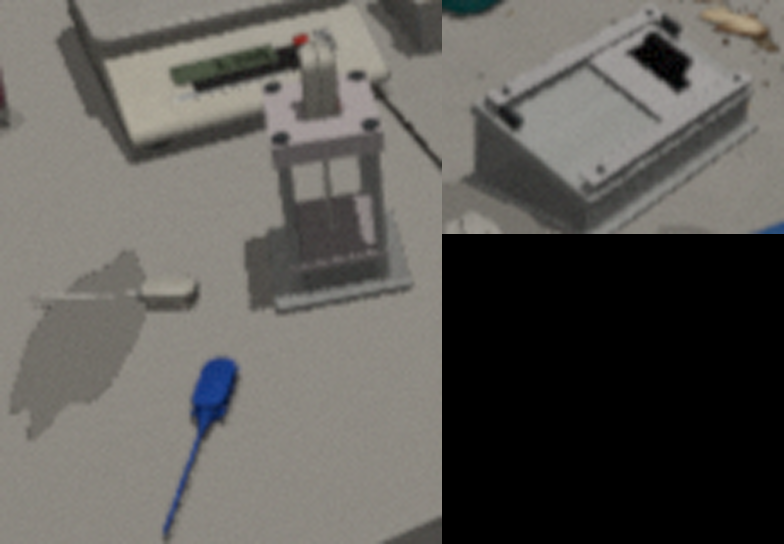

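The crops show three probes: the small white one lying down, the blue one lying down, and the large white one standing in the stand (crop1 (247,165), which is top view (177,191)). The standing one is the right probe. On the block, the guard is shut over the right end, with the black grip at crop1 (668,155). Next I'll measure the deck and the grip.

```bash
python3 - <<'E'
from h import *
for n in("top","scene"):
    t=np.load(n+".npz");W=t['W'];im=t['im'].astype(int)
    box=(W[...,0]>.4)&(W[...,0]<.68)&(W[...,1]>-.36)&(W[...,1]<-.04)&(W[...,2]>.03)&(W[...,2]<.1)
    P=W[box]
    # bare deck: RANSAC-ish: iterative plane
    rng=np.random.default_rng(0);best=0
    for _ in range(500):
        p=P[rng.choice(len(P),3)];nn=np.cross(p[1]-p[0],p[2]-p[0]);l=np.linalg.norm(nn)
        if l<1e-5: continue
        nn/=l
        if abs(nn[2])<.85: continue
        m=abs((P-p[0])@nn)<.003
        if m.sum()>best:best=m.sum();bm=m
    Q=P[bm];c=Q.mean(0);nn=np.linalg.svd(Q-c)[2][2];nn*=np.sign(nn[2])
    print(n,len(P),best,"n",nn.round(4),"tilt",np.arccos(nn[2]).round(3),"yaw up",np.degrees(np.arctan2(-nn[1],-nn[0])).round(2))
    h=(P-c)@nn; print("hist",np.histogram(h,bins=np.arange(-.02,.045,.003)))
    r=cv2.minAreaRect(P[:,:2].astype(np.float32)*1000);print("rect",r)
    g=box&(im.max(2)<60)&(W[...,2]>.055)
    nl,lab,st,ce=cv2.connectedComponentsWithStats(g.astype(np.uint8))
    for i in range(1,nl):
        if st[i,4]>15:
            G=W[lab==i];hh=(G-c)@nn
            print(" black",st[i],ce[i].round(1),G.mean(0).round(4),"h",np.percentile(hh,[5,50,95]).round(4),"top",G[hh>np.percentile(hh,95)-.006].mean(0).round(4), cv2.minAreaRect(G[:,:2].astype(np.float32)*1000))
    hd=(abs(W[...,0]-.514)<.04)&(abs(W[...,1]-.23)<.04)&(W[...,2]>.14)
    print("head",hd.sum(),W[hd].mean(0),W[hd].min(0),W[hd].max(0),cv2.minAreaRect(W[hd&(W[...,2]>.16)][:,:2].astype(np.float32)*1000))
    pl=(abs(W[...,0]-.514)<.07)&(abs(W[...,1]-.23)<.07)&(abs(W[...,2]-.126)<.006)
    print("plate",pl.sum(),cv2.minAreaRect(W[pl][:,:2].astype(np.float32)*1000))
E
```

```text
top 3428 1593 n [-0.3225 -0.0449  0.9455] tilt 0.332 yaw up 7.93
hist (array([  3,   6,  60, 127, 180, 501, 874, 688, 360, 233, 188,  98,  22,
        12,  17,  43,  12,   2,   0,   0,   0]), array([-0.02 , -0.017, -0.014, -0.011, -0.008, -0.005, -0.002,  0.001,
        0.004,  0.007,  0.01 ,  0.013,  0.016,  0.019,  0.022,  0.025,
        0.028,  0.031,  0.034,  0.037,  0.04 ,  0.043]))
rect ((540.7916259765625, -190.4712371826172), (116.1991195678711, 240.95672607421875), 17.10386085510254)
 black [344 174  11  19 131] [348.7 183.3] [ 0.5475 -0.2356  0.0787] h [0.0019 0.0205 0.0289] top [ 0.5425 -0.2394  0.0871] ((548.3783569335938, -236.5026092529297), (51.66177749633789, 15.9887056350708), 13.198323249816895)
head 96 [0.5175733  0.22988769 0.16554573] [0.50553683 0.21889167 0.14181657] [0.53266943 0.24281713 0.1752056 ] ((518.5762939453125, 231.69943237304688), (22.04940414428711, 25.733930587768555), 72.76923370361328)
plate 660 ((519.6376342773438, 232.3624267578125), (70.74456024169922, 80.05595397949219), 76.67400360107422)
scene 2300 1099 n [-0.3279 -0.0417  0.9438] tilt 0.3
[... 520 characters left out ...]
 [0.0021 0.0146 0.0265] top [ 0.5371 -0.2381  0.0832] ((543.7064208984375, -236.52401733398438), (50.82923126220703, 18.23401641845703), 24.00981330871582)
 black [280 210   7   6  23] [283. 212.] [ 0.5271 -0.0739  0.0719] h [0.0028 0.0106 0.0156] top [ 0.525  -0.0739  0.0746] ((530.74365234375, -73.90864562988281), (25.662866592407227, 7.26203727722168), 7.634161949157715)
head 154 [0.50669821 0.23390144 0.15756192] [0.49968655 0.22104971 0.1400278 ] [0.53027343 0.24421394 0.17005118] ((513.1882934570312, 231.53453063964844), (20.332977294921875, 23.322765350341797), 80.0561752319336)
plate 563 ((514.6080322265625, 232.352783203125), (70.14324188232422, 83.30117797851562), 77.3923110961914)
```

```bash
python3 - <<'E'
from h import *
def look(xy,z,yaw,n):
    # x=fwd
    Rm=np.array([[np.cos(yaw),np.sin(yaw),0],[np.sin(yaw),-np.cos(yaw),0],[0,0,-1]])
    env.reach([*xy,z],quat(Rm)); env.dwell(.2)
    c=calibration("wrist");im,d,W=cloud("wrist");cv2.imwrite(f"pics/{n}.png",im)
    np.savez(n+".npz",im=im,W=W,d=d,K=[c['fx'],c['fy'],c['cx'],c['cy']],rv=c['rvec'],tv=c['tvec'])
    s=env.get_state();M=cv2.Rodrigues(np.array(c['rvec'],float))[0]
    print(n,s['time'],s['tcp_pos'],s['qpos'].round(2) if hasattr(s['qpos'],'round') else s['qpos'],"cam",(-M.T@np.array(c['tvec']).ravel()).round(4),"axis",M[2].round(3))
look((.47,.22),.38,0,"w1")
look((.46,-.19),.30,0.25,"w2")
a=cv2.imread("pics/w1.png");b=cv2.imread("pics/w2.png")
cv2.imwrite("pics/w12.png",cv2.resize(np.hstack([a,b]),None,fx=.78,fy=.78,interpolation=3))
E
```

```text
w1 2.2 [0.4698681  0.22049625 0.37988697] [-1.17  0.16  0.71  1.86 -0.12  1.16 -2.  ] cam [0.554  0.2207 0.4495] axis [-0.329 -0.002 -0.944]
w2 3.9917 [ 0.46039139 -0.18935694  0.300037  ] [-0.62  0.31  1.09  2.02 -0.33  1.   -0.69] cam [ 0.5419 -0.1682  0.3697] axis [-0.318 -0.083 -0.944]
```

View pics/w12.png

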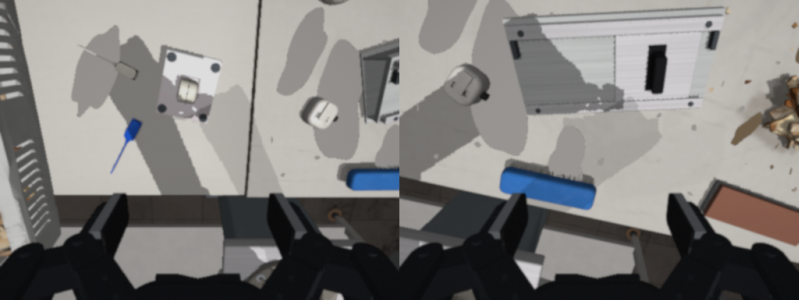

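The left half shows the stand with the head at (188,90). The right half shows the block, with the guard's left edge at x≈615 and the grip at (656,68).

```bash
python3 - <<'E'
from h import *
t=np.load("w2.npz");W=t['W'];im=t['im'].astype(int)
def plane(P):
    for _ in range(5):
        c=np.median(P,0) if _==0 else P.mean(0);n=np.linalg.svd(P-P.mean(0))[2][2];n*=np.sign(n[2]);h=(P-P.mean(0))@n;P=P[abs(h)<2.5*h.std()+1e-6]
    return P.mean(0),n,h.std()
def f(p):return int((p[0]-400)/.78),int(p[1]/.78)
for nm,(a,b) in dict(deck=((532,45),(608,95)),guardR=((672,45),(694,95)),guardL=((622,45),(642,95))).items():
    (u0,v0),(u1,v1)=f(a),f(b);P=W[v0:v1,u0:u1].reshape(-1,3);P=P[~np.isnan(P[:,0])]
    c,n,s=plane(P);print(nm,len(P),c.round(4),n.round(4),np.arccos(n[2]).round(3),np.degrees(np.arctan2(-n[1],-n[0])).round(2),s.round(4))
    if nm=="deck":c0,n0=c,n
box=(W[...,0]>.4)&(W[...,0]<.68)&(W[...,1]>-.36)&(W[...,1]<-.04)&(W[...,2]>.03)&(W[...,2]<.1)
print("rect",cv2.minAreaRect(W[box][:,:2].astype(np.float32)*1000))
g=(box&(im.max(2)<60)).astype(np.uint8);nl,lab,st,ce=cv2.connectedComponentsWithStats(g)
K=t['K'];M=cv2.Rodrigues(t['rv'])[0];C=-M.T@t['tv'].ravel()
def ray(uv,c,n):
    d=M.T@np.array([(uv[0]-K[2])/K[0],(uv[1]-K[3])/K[1],1]);return C+d*((c-C)@n)/(d@n)
for i in range(1,nl):
    if st[i,4]>30:
        m=lab==i;h=(W-c0)@n0;print("blob",st[i],"h",np.nanpercentile(h[m],[5,50,95]).round(4),"mean",np.nanmean(W[m],0).round(4))
        cn=cv2.findContours(m.astype(np.uint8),0,1)[0][0][:,0]
        X=np.array([ray(p,c0+.033*n0,n0) for p in cn]);r=cv2.minAreaRect(X[:,:2].astype(np.float32)*1000);print("  top-plane rect",r)
# guard left edge: brightness step per row
u0,v0=f((590,45));u1,v1=f((640,95));gr=im.mean(2)
pts=[]
for v in range(v0,v1,2):
    row=cv2.GaussianBlur(gr[v:v+1,u0:u1].astype(np.float32),(5,1),0)[0];pts.append((u0+np.argmin(row),v))
X=np.array([ray(p,c0+.007*n0,n0) for p in pts],np.float32)
l=cv2.fitLine(X[:,:2],cv2.DIST_HUBER,0,.001,.001).ravel();print("guard edge dir",np.degrees(np.arctan2(l[1],l[0])),"pt",l[2:])
for n in("w1",):
    t=np.load("w1.npz");W=t['W']
    hd=(abs(W[...,0]-.514)<.04)&(abs(W[...,1]-.23)<.04)&(W[...,2]>.163)
    print("head",hd.sum(),np.median(W[hd],0),cv2.minAreaRect(W[hd][:,:2].astype(np.float32)*1000))
    pl=(abs(W[...,0]-.514)<.07)&(abs(W[...,1]-.23)<.07)&(abs(W[...,2]-.126)<.006)
    print("plate",pl.sum(),cv2.minAreaRect(W[pl][:,:2].astype(np.float32)*1000))
    im=t['im'];v,u=np.argwhere(pl).mean(0).astype(int);print(u,v)
    cv2.imwrite("pics/w1c.png",cv2.resize(im[v-50:v+50,u-50:u+50],None,fx=5,fy=5,interpolation=2))
E
```

```text
deck 6175 [ 0.5203 -0.1381  0.0549] [-0.3284 -0.1004  0.9392] 0.35 17.0 0.0006
guardR 1783 [ 0.5552 -0.2697  0.0605] [-0.3295 -0.1     0.9388] 0.352 16.88 0.0006
guardL 1657 [ 0.5395 -0.2108  0.0613] [-0.3278 -0.1011  0.9393] 0.35 17.15 0.0006
rect ((538.0048828125, -189.78509521484375), (115.66181945800781, 240.7839813232422), 17.02016258239746)
blob [152  40   7   7  34] h [0.0131 0.0143 0.0151] mean [ 0.5457 -0.0833  0.0847]
  top-plane rect ((545.5569458007812, -89.05707550048828), (4.2192702293396, 3.979469060897827), 56.694854736328125)
blob [396  40   9  22 108] h [0.0019 0.0072 0.0113] mean [ 0.5932 -0.287   0.0719]
  top-plane rect ((588.249267578125, -276.1489562988281), (15.087180137634277, 4.152219295501709), 16.866586685180664)
blob [142  52  13  23 191] h [0.0045 0.0113 0.013 ] mean [ 0.5282 -0.0773  0.0752]
  top-plane rect ((529.1333618164062, -84.62596130371094), (16.308183670043945, 7.036090850830078), 17.682613372802734)
blob [ 316   58   26   61 1259] h [0.0094 0.0296 0.0337] mean [ 0.5477 -0.2356  0.0794]
  top-plane rect ((545.9119262695312, -234.10597229003906), (50.15780258178711, 19.221067428588867), 17.045339584350586)
guard edge dir 16.428556 pt [ 0.5276407  -0.19352028]
head 12512 [0.48076716 0.23826369 0.38566418] ((502.7380676269531, 231.0716552734375), (54.00691223144531, 80.26789855957031), 3.0369513034820557)
plate 4782 ((516.6612548828125, 232.83306884765625), (70.17743682861328, 79.9842529296875), 76.89740753173828)
240 110
```

View pics/w1c.png

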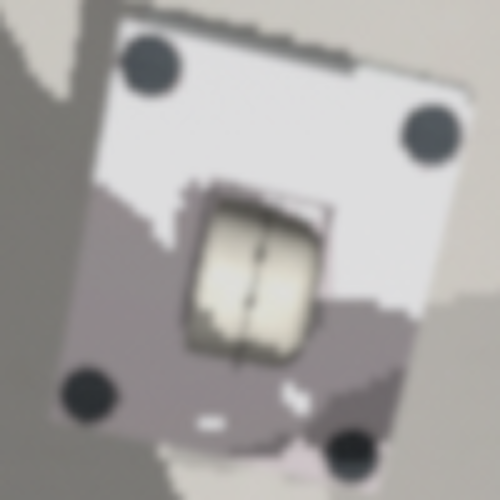

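The deck normal is tilted 0.35 rad with its uphill side at yaw 17.0°. The head sits in the middle of the plate, with its 21 mm thickness along about 77°. Now I'll open the guard.

```bash
cat >> h.py <<'E'
yaw=np.radians(17.0);t_=.35
yd=np.array([-np.sin(yaw),np.cos(yaw),0]);up=np.array([np.cos(yaw),np.sin(yaw),0])
n=-up*np.sin(t_)+np.array([0,0,np.cos(t_)]);xs=np.cross(yd,n)
Rt=np.column_stack([np.cross(yd,-n),yd,-n])   # tool y along track, z into the deck
pad=np.array([.5524,-.2429,.055])
def st(msg=""):
    s=env.get_state();print(msg,round(s['time'],2),np.round(s['tcp_pos'],4),"F",np.round(s['force'],2),"open",round(s['opening'],4),"gf",np.round(s['gripper_force'],1));return s
E
python3 - <<'E'
from h import *
g=pad+.0065*yd+.015*n+.073*n
q=quat(Rt)
try: env.reach(list(g+.07*n),q)
except env.PlanningError:
    print("flip");q=quat(Rt@np.diag([-1,-1,1]));env.reach(list(g+.07*n),q)
env.grip(.045);env.movel(list(g),.1);st("down")
env.grip(.026);s=st("near")
hit=env.movel(list(np.array(s['tcp_pos'])+.125*yd),.05,stop_force=7);print(hit)
s=st("end");print("travel",(np.array(s['tcp_pos'])-g)@yd,"lat",(np.array(s['tcp_pos'])-g)@xs)
im,d,W=cloud("top");np.savez("top2.npz",im=im,W=W);a=im[140:255,275:385]
im,d,W=cloud("wrist")
cv2.imwrite("pics/open.png",np.hstack([cv2.resize(a,(367,384)),im[:,:430]]))
E
```

```text
down 7.18 [ 0.5216 -0.2458  0.1379] F [ 0.42 -0.83 -0.04] open 0.0454 gf 0.0
near 7.51 [ 0.5217 -0.2455  0.1378] F [-0.89 -0.18 -0.87] open 0.026 gf 0.0
True
end 9.29 [ 0.4923 -0.1501  0.1379] F [ 0.41 -1.45  0.97] open 0.0259 gf 0.9
travel 0.09977680426789089 lat -4.590270010897072e-05
```

View pics/open.png

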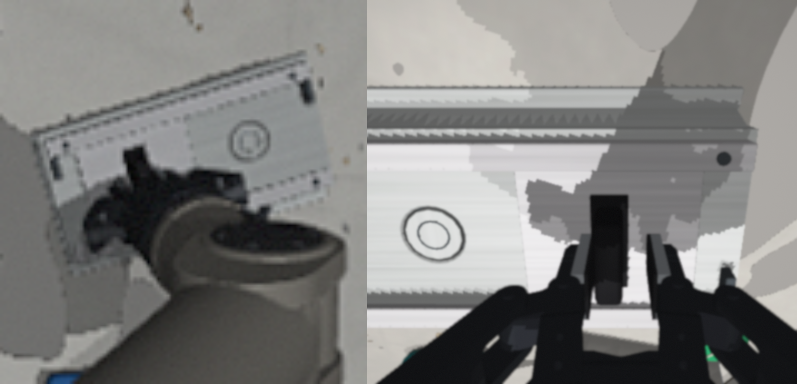

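The ring is now uncovered (left panel at (250,142), wrist at (800-367=433,235)), and the guard is at the left end. I'll push once more to confirm the stop, then measure the ring.

```bash
python3 - <<'E'
from h import *
s=env.get_state();p=np.array(s['tcp_pos'])
print(env.movel(list(p+.02*yd),.02,stop_force=12));s=st("push");p2=np.array(s['tcp_pos']);print("moved",(p2-p)@yd)
env.movel(list(p2-.006*yd),.05)
env.grip(.045)
env.movel(list(p2-.006*yd+.09*n),.15)
env.movel(list(p2-.08*yd+.14*n),.2);env.dwell(.2)
im,d,W=cloud("wrist");c=calibration("wrist")
np.savez("w3.npz",im=im,W=W,K=[c['fx'],c['fy'],c['cx'],c['cy']],rv=c['rvec'],tv=c['tvec'])
cv2.imwrite("pics/w3.png",im);st()
v=(abs((W-pad)@xs)<.025)&(abs((W-pad)@yd)<.035)&(abs((W-pad)@n)<.02)
P=W[v];cc=np.nanmean(P,0);nn=np.linalg.svd(P-cc)[2][2];nn*=np.sign(nn[2]);print("deck",nn,n,"h of deck over model",(cc-pad)@n)
m=(v&(im.max(2)<110)).astype(np.uint8);k,lab,stt,ce=cv2.connectedComponentsWithStats(m)
for i in range(1,k):
    if stt[i,4]>20:
        D=W[lab==i];r=D.mean(0);uv=np.c_[(D-pad)@xs,(D-pad)@yd].astype(np.float32)*1000
        print(stt[i],r.round(4),cv2.minEnclosingCircle(uv),cv2.fitEllipse(cv2.convexHull(uv)) if len(D)>20 else "")
# IK options at the stand and on the pad
for a in (-13.1,166.9):
    A=np.radians(a);Rm=np.column_stack([[np.cos(A),np.sin(A),0],[np.sin(A),-np.cos(A),0],[0,0,-1.]])
    print("stand",a,np.round(kin.inverse_kinematics([.517,.2325,.32],quat(Rm)),2), np.round(kin.inverse_kinematics([.517,.2325,.205],quat(Rm)),2))
for b in (0,45,90,135,180,225,270,315):
    q=kin.inverse_kinematics(list(pad+.197*n),quat(Rt@R.from_euler('z',b,degrees=True).as_matrix()));print("pad",b,None if q is None else np.round(q,2))
E
```

```text
True
push 9.78 [ 0.4921 -0.1499  0.1378] F [-0.28 -0.34 -0.22] open 0.026 gf 0.5
moved 0.0003681714329588631
 11.97 [ 0.4695 -0.2392  0.2685] F [ 0.38 -0.46  0.57] open 0.0449 gf 0.0
deck [-0.329115   -0.10059543  0.93891633] [-0.3279148  -0.10025362  0.93937271] h of deck over model -0.0005413074514676246
stand -13.1 [-1.35  0.48  1.12  1.85 -0.48  1.12 -1.85] [-1.25  0.63  1.01  1.95 -0.67  0.94 -1.7 ]
stand 166.9 [ 0.33  0.54 -1.18  1.75  0.53  1.22  0.35] [ 0.31  0.73 -1.19  1.85  0.76  1.11  0.17]
pad 0 [-0.44  0.67  1.32  2.1  -1.19  1.06 -2.9 ]
pad 45 [ 1.41  0.55 -1.17  2.    0.48  0.67  1.11]
pad 90 [ 1.41  0.55 -1.17  2.    0.48  0.67  0.32]
pad 135 [ 1.41  0.55 -1.17  2.    0.48  0.67 -0.46]
pad 180 [ 0.98  0.34 -0.58  2.02 -0.09  0.57 -0.75]
pad 225 [-0.19  0.38  0.86  2.09 -0.88  0.76 -0.82]
pad 270 [-0.3   0.45  1.03  2.1  -0.98  0.83 -1.51]
pad 315 [-0.39  0.55  1.18  2.1  -1.09  0.93 -2.2 ]
```

View pics/w3.png

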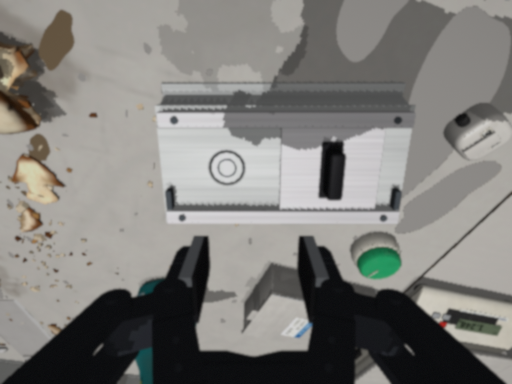

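The picture shows the ring at (227,168), with the guard grip at (332,170) near the right end (the camera view is turned half round). I'll find the ring's centre from this image.

```bash
python3 - <<'E'
from h import *
def fit(f,K,rv,tv,im,sc,win):
    M=cv2.Rodrigues(np.array(rv,float))[0];C=-M.T@np.array(tv).ravel();P0=pad-.0005*n
    # rectify deck plane at sc px/mm around pad
    S=60;grid=np.mgrid[-S:S+1,-S:S+1]/ (S/20.)   # mm
    X=P0+(grid[0][...,None]*xs+grid[1][...,None]*yd)/1000
    c=(X-C)@M.T;u=c[...,0]/c[...,2]*K[0]+K[2];v=c[...,1]/c[...,2]*K[1]+K[3]
    I=cv2.remap(im,u.astype(np.float32),v.astype(np.float32),cv2.INTER_CUBIC).max(2).astype(np.float32)
    D=cv2.GaussianBlur(I,(0,0),30)-cv2.GaussianBlur(I,(0,0),1)
    m=(D>22).astype(np.uint8);cn,_=cv2.findContours(m,cv2.RETR_CCOMP,1)
    for q in cn:
        if len(q)>60:
            e=cv2.fitEllipse(q);cx,cy=(np.array(e[0])-S)/3
            print(f,"x,y off mm",round(cy,2),round(cx,2),"axes",np.round(np.array(e[1])/3,1))
t=np.load("w3.npz");fit("wrist",t['K'],t['rv'],t['tv'],t['im'],0,0)
t=np.load("top2.npz");c=calibration("top");fit("top",[c['fx'],c['fy'],c['cx'],c['cy']],c['rvec'],c['tvec'],t['im'],0,0)
E
```

```text
wrist x,y off mm 2.24 -6.51 axes [ 3.5 10. ]
wrist x,y off mm -0.36 1.25 axes [14.8 16.9]
wrist x,y off mm -0.03 0.0 axes [36.  36.1]
wrist x,y off mm -0.04 0.07 axes [30.5 30.7]
top x,y off mm 14.27 -8.05 axes [ 6.9 19.3]
top x,y off mm -4.84 -11.85 axes [ 9.  19.7]
top x,y off mm 2.47 2.3 axes [27.8 32.5]
```

```bash
python3 - <<'E'
from h import *
A=np.radians(-13.1);Rm=np.column_stack([[np.cos(A),np.sin(A),0],[np.sin(A),-np.cos(A),0],[0,0,-1.]])
h=np.array([.5167,.2328])
env.reach([*h,.30],quat(Rm));env.dwell(.2)
st("above")
env.movel([*h,.205],.12,stop_force=8);st("down")
env.grip(.0,40);st("grip")
s=env.get_state();p=np.array(s['tcp_pos'])
env.movel([p[0],p[1],.345],.12,stop_force=15);s=st("lift");env.dwell(.3)
np.save("Rgrasp.npy",R.from_quat(np.roll(s['orientation'],-1)).as_matrix())
for nm in("scene","top"):
    im,d,W=cloud(nm);np.savez(nm+"3.npz",im=im,W=W)
    if nm=="scene": cv2.imwrite("pics/lift.png",cv2.resize(im[60:300,60:300],None,fx=2.4,fy=2.4,interpolation=2))
E
```

```text
above 13.88 [0.517  0.2316 0.3   ] F [-0.45  0.59 -0.17] open 0.0448 gf 0.0
down 14.82 [0.5172 0.2328 0.2056] F [0.24 0.09 0.49] open 0.0451 gf 0.0
grip 15.16 [0.5171 0.2329 0.2057] F [-0.4  -0.87  3.  ] open 0.0203 gf 42.5
lift 16.48 [0.5167 0.2329 0.3443] F [-0.   -0.64 -1.57] open 0.0202 gf 42.1
```

View pics/lift.png

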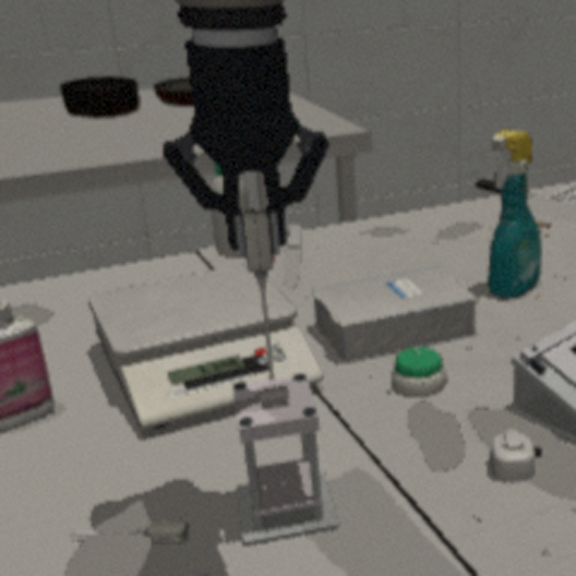

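The probe is held upright by its head with the needle clear of the stand; the tip is at about (271,375) in the crop. I'll measure the needle in the tool frame with the wrist and scene cameras.

```bash
cat >> h.py <<'E'
def needle(nm):
    s=env.get_state();p=np.array(s['tcp_pos']);Rm=R.from_quat(np.roll(s['orientation'],-1)).as_matrix()
    im,d,W=cloud(nm);T=(W-p)@Rm
    m=(np.hypot(T[...,0],T[...,1])<.02)&(T[...,2]>.085)&(T[...,2]<.215)
    P=T[m];print(nm,m.sum())
    for a in np.arange(.085,.215,.01):
        k=(P[:,2]>=a)&(P[:,2]<a+.01)
        if k.sum(): print("  z%.3f n%d x%.4f y%.4f (sd %.4f %.4f)"%(a+.005,k.sum(),*np.median(P[k,:2],0),*P[k,:2].std(0)))
    print("  zmax",P[:,2].max() if len(P) else None)
    return im,m
E
python3 - <<'E'
from h import *
for nm in("wrist","scene"):
    im,m=needle(nm);cv2.imwrite(f"n_{nm}.png",im);np.save(f"n_{nm}.npy",m)
E
```

```text
wrist 224
  z0.090 n3 x0.0127 y-0.0002 (sd 0.0002 0.0000)
  z0.100 n15 x0.0024 y0.0009 (sd 0.0008 0.0013)
  z0.110 n23 x0.0013 y0.0004 (sd 0.0003 0.0009)
  z0.120 n31 x0.0015 y0.0003 (sd 0.0003 0.0009)
  z0.130 n26 x0.0016 y0.0003 (sd 0.0004 0.0009)
  z0.140 n28 x0.0015 y0.0003 (sd 0.0003 0.0010)
  z0.150 n22 x0.0016 y0.0003 (sd 0.0004 0.0010)
  z0.160 n21 x0.0017 y0.0003 (sd 0.0006 0.0011)
  z0.170 n22 x0.0017 y0.0003 (sd 0.0006 0.0011)
  z0.180 n17 x0.0020 y0.0003 (sd 0.0004 0.0010)
  z0.190 n13 x0.0020 y0.0003 (sd 0.0003 0.0009)
  z0.200 n3 x0.0018 y-0.0006 (sd 0.0004 0.0011)
  zmax 0.197105898633328
scene 104
  z0.090 n24 x-0.0073 y0.0013 (sd 0.0029 0.0046)
  z0.100 n14 x-0.0039 y0.0015 (sd 0.0012 0.0020)
  z0.110 n7 x-0.0022 y0.0012 (sd 0.0017 0.0011)
  z0.120 n9 x-0.0014 y0.0014 (sd 0.0015 0.0010)
  z0.130 n6 x-0.0018 y0.0012 (sd 0.0013 0.0009)
  z0.140 n8 x-0.0016 y0.0011 (sd 0.0012 0.0011)
  z0.150 n6 x-0.0018 y0.0012 (sd 0.0014 0.0011)
  z0.160 n9 x-0.0014 y0.0007 (sd 0.0009 0.0011)
  z0.170 n4 x-0.0018 y0.0012 (sd 0.0014 0.0008)
  z0.180 n8 x-0.0010 y0.0008 (sd 0.0011 0.0011)
  z0.190 n7 x-0.0012 y0.0014 (sd 0.0016 0.0011)
  z0.200 n2 x-0.0017 y0.0011 (sd 0.0003 0.0001)
  zmax 0.19747816688869008
```

The needle lies on the tool axis within 0.3 mm, with a tilt of about 0.006 rad, and the tip is 197 mm ahead of the TCP. Now to the pad, with a check just above it.

```bash
cat >> h.py <<'E'
def Fn(k=12):
    L=[]
    for _ in range(k): env.dwell(.04);L.append(np.array(env.get_state()['force'])@n)
    return np.mean(L),np.std(L)/k**.5
Rp=Rt@R.from_euler('z',270,degrees=True).as_matrix()
P0=pad-.0005*n
E
python3 - <<'E'
from h import *
off=Rp@np.array([.0001,.0003,.197])
env.reach(list(P0+.08*n-off),quat(Rp));st("far")
env.movel(list(P0+.010*n-off),.1);env.dwell(.3);s=st("near")
Rm=R.from_quat(np.roll(s['orientation'],-1)).as_matrix();print("axis err",np.degrees(np.arccos(-Rm[:,2]@n)),"tip off mm",1000*(np.array(s['tcp_pos'])+off-P0)@np.column_stack([xs,yd,n]))
im,_=needle("wrist");cv2.imwrite("w5.png",im);im2,_=needle("scene")
cw=calibration("wrist");uv=cv2.projectPoints(P0[None],np.array(cw['rvec'],float),np.array(cw['tvec'],float),np.array([[cw['fx'],0,cw['cx']],[0,cw['fy'],cw['cy']],[0,0,1]]),None)[0].ravel();print("pad px",uv)
u,v=uv.astype(int);u=np.clip(u,60,450);v=np.clip(v,60,320)
a=cv2.resize(im[v-60:v+60,u-60:u+60],(400,400),interpolation=2)
b=cv2.resize(im2[150:250,265:365],(400,400),interpolation=2)
cv2.imwrite("pics/near.png",np.hstack([a,b]));print(Fn())
E
```

```text
far 18.79 [ 0.4628 -0.2694  0.3148] F [ 0.13  0.38 -0.47] open 0.0203 gf 42.0
near 19.94 [ 0.485  -0.2635  0.2495] F [-0.65  0.19 -1.54] open 0.0206 gf 42.0
axis err 0.04156993077312793 tip off mm [ 0.16722057 -0.08022322 10.35137148]
wrist 1482
  z0.100 n17 x0.0031 y0.0008 (sd 0.0009 0.0012)
  z0.110 n30 x0.0019 y0.0008 (sd 0.0005 0.0010)
  z0.120 n33 x0.0020 y0.0008 (sd 0.0004 0.0009)
  z0.130 n27 x0.0021 y0.0008 (sd 0.0004 0.0010)
  z0.140 n27 x0.0023 y0.0008 (sd 0.0004 0.0010)
  z0.150 n22 x0.0022 y0.0008 (sd 0.0004 0.0010)
  z0.160 n23 x0.0024 y0.0008 (sd 0.0004 0.0011)
  z0.170 n19 x0.0024 y0.0008 (sd 0.0005 0.0011)
  z0.180 n20 x0.0026 y0.0008 (sd 0.0006 0.0011)
  z0.190 n13 x0.0027 y-0.0001 (sd 0.0004 0.0010)
  z0.200 n4 x0.0024 y0.0012 (sd 0.0027 0.0025)
  z0.210 n1247 x0.0011 y-0.0011 (sd 0.0099 0.0101)
  zmax 0.2149922203255438
scene 125
  z0.090 n9 x-0.0037 y0.0025 (sd 0.0018 0.0049)
  z0.100 n6 x-0.0009 y0.0035 (sd 0.0018 0.0017)
  z0.110 n5 x-0.0011 y0.0028 (sd 0.0017 0.0013)
  z0.120 n3 x0.0007 y0.0033 (sd 0.0014 0.0014)
  z0.130 n4 x0.0008 y0.0035 (sd 0.0011 0.0015)
  z0.140 n4 x0.0005 y0.0027 (sd 0.0011 0.0009)
  z0.150 n2 x0.0003 y0.0027 (sd 0.0009 0.0003)
  z0.160 n3 x0.0013 y0.0026 (sd 0.0020 0.0011)
  z0.170 n4 x0.0007 y0.0017 (sd 0.0015 0.0012)
  z0.180 n3 x0.0030 y0.0016 (sd 0.0015 0.0006)
  z0.190 n5 x-0.0005 y0.0026 (sd 0.0011 0.0010)
  z0.200 n6 x-0.0024 y0.0029 (sd 0.0066 0.0096)
  z0.210 n71 x-0.0013 y-0.0014 (sd 0.0096 0.0101)
  zmax 0.21129885267217288
pad px [252.69002439 172.09439811]
(np.float64(-0.3421311276543421), np.float64(0.10818428740629638))
```

View pics/near.png

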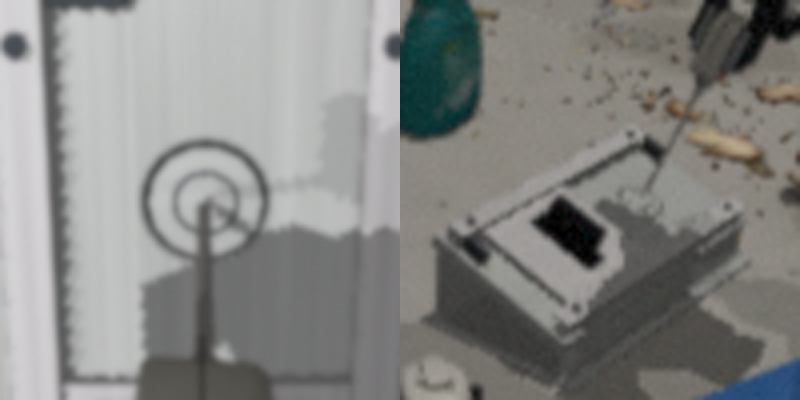

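The wrist crop (left) shows the tip at (206,203) pointing at the ring's centre (207,203), and the scene crop shows the needle square to the deck. I'll press in steps while watching the force.

```bash
python3 - <<'E'
from h import *
off=Rp@np.array([.0007,.0006,.197])
f0=Fn(20)[0];print("F0",f0)
env.movel(list(P0+.003*n-off),.03);print("3mm up",np.round(Fn()[0]-f0,2))
for dep in (.0,.002,.004):
    hit=env.movel(list(P0-dep*n-off),.01,stop_force=5);f=Fn(16)[0]-f0
    s=env.get_state();print(dep,hit,"F",round(f,2),"tip mm",(1000*(np.array(s['tcp_pos'])+off-P0)@np.column_stack([xs,yd,n])).round(2),round(s['time'],1))
    if f>2.6: break
E
```

```text
F0 -0.5946732471736047
3mm up 0.13
0.0 False F 0.76 tip mm [ 0.03 -0.02  0.01] 23.4
0.002 False F 1.55 tip mm [ 0.03 -0.04 -1.98] 24.4
0.004 False F 2.18 tip mm [ 0.03 -0.03 -3.97] 25.4
```

The force follows the spring law (2.2 N, so the pad is down about 3.5–4 mm). One last numeric check of the needle in the grip and the guard, then I'll hand in.

```bash
python3 - <<'E'
from h import *
im,_=needle("wrist");print(Fn(20));st()
im,d,W=cloud("scene")
g=(im.max(2)<60)&(abs((W-pad)@n-.025)<.012)&(abs((W-pad)@xs)<.035)&((W-pad)@yd>.05)&((W-pad)@yd<.14)
print("guard grip y",np.median((W[g]-pad)@yd),g.sum())
job.job_done()
E
```

```text
wrist 1668
  z0.100 n17 x0.0030 y0.0009 (sd 0.0009 0.0012)
  z0.110 n31 x0.0020 y0.0009 (sd 0.0005 0.0010)
  z0.120 n30 x0.0022 y0.0009 (sd 0.0004 0.0009)
  z0.130 n28 x0.0021 y0.0009 (sd 0.0003 0.0010)
  z0.140 n26 x0.0022 y0.0009 (sd 0.0004 0.0010)
  z0.150 n24 x0.0023 y0.0009 (sd 0.0004 0.0010)
  z0.160 n23 x0.0023 y0.0009 (sd 0.0005 0.0011)
  z0.170 n19 x0.0025 y0.0009 (sd 0.0006 0.0011)
  z0.180 n16 x0.0027 y0.0004 (sd 0.0006 0.0010)
  z0.190 n401 x-0.0005 y-0.0072 (sd 0.0127 0.0124)
  z0.200 n1053 x0.0005 y0.0017 (sd 0.0086 0.0092)
  zmax 0.2045713540796466
(np.float64(1.9880115239041618), np.float64(0.10933181495057771))
 26.29 [ 0.4896 -0.2614  0.236 ] F [0.61 0.77 2.76] open 0.02 gf 42.2
guard grip y 0.10574845266998972 114
the job is handed in; nothing more can be done
```

I handed the job in at about 26 s with the guard open at its stop and the probe still gripped, its needle square to the pad and its tip within about 1 mm of the ring's centre; the pad is pressed in about 4 mm of its 10 mm, at roughly 2 N.

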